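Cap the honey bottle: press through the click and keep holding it down

ROBOT

A 7-joint arm with a two-finger parallel gripper is mounted at the origin on the work surface. World frame = base frame: x ahead of the robot, y to its left, z up, the work surface at z = 0. Lengths are in mm, angles in rad, forces in N, time in s.
With the tool pointing down it reaches from about 350 to 900 mm from the base axis. Payload 19.9 kg.
Tool frame: the origin (TCP) lies where the fingers leave the gripper's body, on its centre line; the fingertips stand 73 mm ahead of it and the grasp point (between the pads) lies 54 mm ahead of it; z points along the fingers, y is the line along which they close (so a half turn about z gives the same grasp; the last joint's range is limited). The gripper opens to 85 mm and grips with 20 to 120 N. Pads are 22 mm wide; open, the fingers measure 114 mm over their backs; the gripper's body (76 mm by 85 mm) begins 54 mm behind the grasp point. The pads swing forward as they close: fully open they stand 13 mm farther back than shut.
Start: joints at [-1.292, 0.417, -0.01, 1.614, 0.005, 1.111, -0.053], TCP at [196.474, 593.302, 303.86] pointing down, gripper open.
Joint ranges: [-2.81, 2.81], [-0.39, 2.02], [-1.27, 1.25], [0.06, 2.57], [-1.19, 4.33], [0.19, 2], [-2.82, 2.82]. Speed limits (rad/s): [1.89, 1.89, 2.39, 2.39, 3.01, 3.01, 3.01].

INTERFACE

Orientations are given as a rotation vector (axis times angle).
In Python, from cell import state, get_image, hand_in, look_for, spot_point gives the robot as it stands. The module is installed in compiled form; this text tells all that it offers.
- The arm moves only by the tool move_arm, never from a script. Its argument "increments" is a list of rows, each an object of numbers: "claw": the closure, from 0 (fully open) to 1 (shut); "tx", "ty", "tz": the shift along the world's x, y, z in mm; "turn": the turn about the world's z in rad. In form: [{"claw": .., "tx": .., "ty": .., "tz": .., "turn": ..}, ...]. A call has 1 to 10 rows; each row is the pose to reach, as a shift and turn from the pose commanded when the call began; what a row does not reach only later rows make up. A row lasts 1/10 s, in which the tool goes at most 50 mm and 8.59 degrees, less where a joint would pass 70% of its speed; a pose out of reach is approached as far as the arm can. A call with a gripper value outside its range is refused whole. The fingers move at their own pace and stop on an object; "squeeze" is the grip in N (left out, the last holds). Time passes only in rows, so rows that repeat a pose let the fingers close. It gives the time, the measured TCP pose, the force, the opening and the grip force at its end, in the units of the state.
- state(): the state, without advancing time (a new reading comes with each control period).
- get_image(name): name is "side" or "top"; returns a dict with "frame" (420x560x3 uint8, red, green, blue), "fov_y" (degrees; the focal length in pixels is half the picture's height over the tangent of half this angle, whatever the lens; pixels are square), "cx", "cy" (the principal point, pixels), "extrinsics" (4x4, takes a point from camera to world coordinates). Camera axes: x right, y up, looking along -z (the intrinsics and any distortion apply to the point x, -y, -z); pixel columns grow to the right and rows downward; lengths in mm; the calibration is good to about 2 mm. A picture is of the moment at which its call begins. There is no depth.
- hand_in(): hands the job in; it is judged then, once.
Trained networks look in the newest picture that a camera, given by its name, has taken for a name from the list of things; names that differ only in an ending like _2 or _b are one class to them, and where a whole thing is asked for, a point or a joint stands for the part that bears it (a point fixed in the world has none). Each returns a list of dicts, best first, with "p" (0 to 1); they miss things now and then, are a little off and sometimes report something else, mostly with a low value. They report only what shows in the picture. A call takes as long as a camera call. They do not tell look-alikes from the thing itself.
- look_for(camera, thing): "point" ([x, y, z] in mm, in world coordinates, good to about 4 mm: the middle of the surface that is visible of it).
- spot_point(camera, thing): "point" ([x, y, z] in mm, in world coordinates, good to about 4 mm: a listed point, or the origin of a listed thing).
The state is a dict: "time_s": time; "joint_positions": joint angles; "joint_vel": joint speeds; "joint_efforts": joint torques, N m; "eef_pos": TCP position; "tcp_rot": TCP orientation; "force": force on the tool from outside, world axes, zero at the start; "wrist_torque": the same for the moment, N m; "gripper_width": opening from 0.0 (shut) to 1.0 (fully open); "gripper_force": force on a finger pad.
Only numpy, scipy, OpenCV 4.12 (cv2) and the standard library are available. Lean on these libraries where they do the work, as an engineer would, in place of code of your own. Each camera call takes 0.05 s, during which the arm holds its last target. There are 200 camera calls.

TASK

The honey in the yellow squeeze bottle is ready to put away: pick its yellow cap out of the divided wooden tray, fit it over the bottle's bare nozzle where the bottle stands in the steel caddy, and press it straight down through the click and on until it sits fully home on the collar. Finish while still holding the cap pressed down firmly (do not let go or ease off), and leave the other bottles and caps, the jar, the mug and the sugar bowl where they are.

Things in the scene. Friction and masses are not known exactly. Their poses are not given: they have to be found in the camera images.
- yellow_cap: The yellow snap cap: round ribbed plastic cup, 29 mm outside diameter, 38 mm tall, 15 g, closed on top, standing mouth down in one compartment of the tray. Origin: centre of its mouth (underside), z towards its closed top. A bead inside the mouth, 2 mm high, narrows it to 21 mm; above it the bore is 25 mm wide, 36 mm deep. Any turn about its axis fits.
- honey_bottle: The yellow squeeze bottle, loose, about 0.3 kg, the only one without a cap: body 52 mm diameter, 104 mm tall, then a white collar (39 mm diameter) with a flat top 118 mm above the underside, then the bare white nozzle up to 148 mm. It stands upright in one of the caddy's three places with 1.5 mm play all round. Origin: centre of its underside, z up.
- honey_collar (a point): Centre of the collar's flat top on the yellow bottle, z up. The cap is home when its mouth (origin) is here, a hard stop. Three springy lugs, 24 mm across, ring the nozzle's root: the cap's mouth meets them about 9 mm above the collar, 8 to 12 N gets it past, at 4 to 6 mm it clicks and the resistance drops away (a cap held still then lifts the bottle off its floor); press on to the stop.
- honey_tip (a point): Tip of the yellow bottle's white nozzle, 30 mm above the collar. The nozzle is 7 mm in diameter here and widens as a cone, over 16 mm, to its straight root, 19 mm in diameter and 14 mm high (2 mm less than the cap's mouth).
- caddy: The stainless condiment caddy, fixed on the counter: an open box 61 x 177 mm, 70 mm high, 3 mm walls and floor, with two dividers along its long side (its own y axis) making three square places 58 mm apart for the bottles (at y = -58, 0 and 58 mm). Small wire grips stick out 16 mm at its two ends, 56 mm high. Origin: centre of its underside.
- tray: The light wooden divided tray, fixed on the counter: 110 x 230 mm, 25 mm high, walls 5 mm, floor 5 mm thick, two dividers (22 mm high) making three compartments, each 100 mm along the tray's own x axis and 70 mm along its y axis, centred at y = -75, 0 and 75 mm; one cap stands in each. Origin: centre of its underside.
- red_cap: A spare cap of the same outer size as the yellow one (29 mm across, 38 mm tall), red, standing mouth down in a compartment of the tray. Not for this job. Origin: centre of its underside.
- white_cap: A spare cap of the same outer size as the yellow one (29 mm across, 38 mm tall), white, standing mouth down in a compartment of the tray. Not for this job. Origin: centre of its underside.
- red_bottle: A red squeeze bottle like the honey bottle (body 52 mm across, 104 mm tall, white collar to 118 mm) but already wearing its red cap, 156 mm tall in all, standing in a place of the caddy. Leave it. Origin: centre of its underside.
- green_bottle: A green squeeze bottle like the honey bottle (body 52 mm across, 104 mm tall, white collar to 118 mm) but already wearing its green cap, 156 mm tall in all, standing in a place of the caddy. Leave it. Origin: centre of its underside.
- spread_jar: Amber glass jar of spread with a white lid, 72 mm across, 105 mm tall, on the counter beyond the work. Leave it. Origin: centre of its underside.
- mug: Blue mug, 82 mm across, 95 mm tall, on the counter beyond the work. Leave it. Origin: centre of its underside.
- sugar_bowl: White open bowl, 90 mm across, 42 mm tall, on the counter beyond the work. Leave it. Origin: centre of its underside.
There are look-alikes about, which are no part of the job. Of the things shaped like the yellow_cap, the yellow one is meant.

How it is judged:
By the outcome, as a careful person would: the job done as asked, in the order asked, and still so for the second after the job is handed in, while the arm keeps its last pose, push and grip.
It also fails if it takes over 38 s, if anything falls off the work surface, if the arm or the gripper's body presses on something with over 40 N, if the wrist force passes 120 N, or if a joint passes its speed limit or range.

## Working session

There is one attempt and no reset: what is moved stays moved. The work goes in short steps, Python scripts to look and compute and a tool call to move; the robot and the scene stay as the last step left them, time stands still between calls to the robot, and variables do not carry over. Pictures are saved under pics/ and viewed, at most 10 in all, crops included, and the job is handed in when it is done.

Besides the shell and the picture viewer there is one more tool, called after "Request:" as name([rows], argument=value, ...), one row to a line, values as JSON. move_arm: Moves the arm, as the interface text tells. Its arguments: {"type":"object","properties":{"increments":{"type":"array"},"squeeze":{"type":"number"}},"required":["increments"]}

```bash
mkdir -p pics; python3 - <<'E'
from cell import *
import cv2
for c in("side","top"):
    g=get_image(c); cv2.imwrite(f"pics/{c}0.png",g["frame"][:,:,::-1]); print(c,g["fov_y"],g["cx"],g["cy"],g["extrinsics"],[k for k in g])
    for t in("yellow_cap","honey_collar","honey_tip","caddy","tray"):
        print(t,[(d["p"],d["point"]) for d in spot_point(c,t)][:4])
s=state();print(s["eef_pos"],s["tcp_rot"],s["force"],s["time_s"])
E
```

```text
side 52.57673556489531 276.0898202337563 209.05139076455737 [[-9.77754807e-01  1.42957308e-01 -1.53488587e-01  4.67463108e+02]
 [-2.09589063e-01 -6.94641486e-01  6.88146518e-01  6.13393573e+02]
 [-8.24396664e-03  7.05008095e-01  7.09151340e-01  7.21746914e+02]
 [ 0.00000000e+00  0.00000000e+00  0.00000000e+00  1.00000000e+00]] ['frame', 'fov_y', 'cx', 'cy', 'extrinsics']
yellow_cap [(0.6, [554.2, 168.9, 3.6]), (0.55, [516.4, 60.3, 5.1])]
honey_collar [(0.96, [529.4, -155.2, 119.5])]
honey_tip [(0.78, [534.1, -158.7, 156.0]), (0.7, [535.0, -213.7, 1.2])]
caddy [(0.57, [532.5, -215.7, -1.9])]
tray [(0.76, [524.4, 240.1, 1.5])]
top 53.04830396754564 274.51547088880534 203.4958109374317 [[ 2.16248383e-03  9.99729421e-01 -2.31604945e-02  5.51404109e+02]
 [-9.98922827e-01  3.23312054e-03  4.62896534e-02  3.53635049e+01]
 [ 4.63520091e-02  2.30354460e-02  9.98659531e-01  8.91711478e+02]
 [ 0.00000000e+00  0.00000000e+00  0.00000000e+00  1.00000000e+00]] ['frame', 'fov_y', 'cx', 'cy', 'extrinsics']
yellow_cap [(0.75, [553.9, 171.7, 5.4]), (0.54, [511.6, 56.6, 1.4])]
honey_collar [(0.58, [533.9, -157.0, 120.1])]
honey_tip [(0.56, [532.3, -157.2, 151.5]), (0.18, [705.3, -246.0, 4.2])]
caddy [(0.88, [537.8, -212.2, 1.2]), (0.67, [552.9, 172.0, 8.0]), (0.26, [534.5, -160.1, 2.9])]
tray [(0.67, [522.8, 239.6, -5.5])]
[196.49782072 593.31331102 303.87679696] [ 5.00247970e-01  3.10143691e+00 -7.87693946e-05] [ 0.35179054 -0.33173857 -0.18057418] 0.6
```

View pics/side0.png

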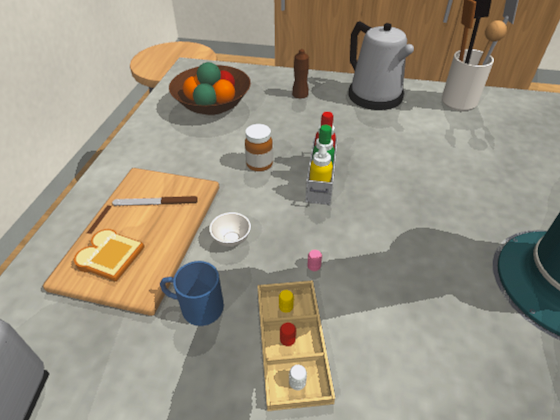

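View pics/top0.png

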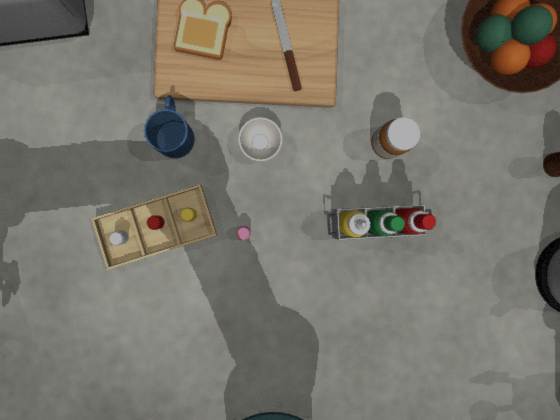

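Candidates shaped like the cap: yellow, side (286,300) / top (188,214); red, side (288,333) / top (155,222); white, side (298,376) / top (117,238); and a pink cap-like object outside the tray, side (314,260) / top (243,233). By the description I choose the yellow one in the tray. The honey bottle is the yellow one in the near place of the caddy, side (321,168) / top (357,223).

```bash
cat > h.py <<'E'
import numpy as np, cv2
from scipy.optimize import least_squares
def cam(g):
    f=g["frame"].shape[0]/2/np.tan(np.radians(g["fov_y"]/2)); E=np.array(g["extrinsics"])
    def pr(P):
        q=(np.atleast_2d(P)-E[:3,3])@E[:3,:3]
        return np.c_[g["cx"]+f*q[:,0]/-q[:,2], g["cy"]+f*q[:,1]/q[:,2]]
    return pr
def cyl(x,y,z0,z1,r):
    a=np.linspace(0,2*np.pi,40); c=np.c_[x+r*np.cos(a),y+r*np.sin(a)]
    return np.r_[np.c_[c,0*a+z0],np.c_[c,0*a+z1]]
def mask(g,lo,hi,box):
    m=cv2.inRange(cv2.cvtColor(g["frame"],cv2.COLOR_RGB2HSV),lo,hi); k=np.zeros_like(m)
    x0,y0,x1,y1=box; k[y0:y1,x0:x1]=m[y0:y1,x0:x1]
    n,l,s,c=cv2.connectedComponentsWithStats(k); i=1+np.argmax(s[1:,4]); return c[i],s[i]
def hullc(p):
    h=cv2.convexHull(p.astype(np.float32)); M=cv2.moments(h); return np.array([M["m10"],M["m01"]])/M["m00"],cv2.boundingRect(h)
E
python3 - <<'E'
from cell import *
from h import *
S=get_image("side");T=get_image("top")
lo,hi=(22,150,60),(34,255,255)
ms=mask(S,lo,hi,(270,285,305,315)); mt=mask(T,lo,hi,(172,200,205,230)); print(ms,mt)
ps,pt=cam(S),cam(T)
f=lambda v:np.r_[hullc(ps(cyl(v[0],v[1],5,43,14.5)))[0]-ms[0],hullc(pt(cyl(v[0],v[1],5,43,14.5)))[0]-mt[0]]
r=least_squares(f,[515,60],diff_step=1e-3);print(r.x,r.fun)
for p,m in((ps,ms),(pt,mt)):print(hullc(p(cyl(*r.x,5,43,14.5))))
up=lambda g,x,y,h:cv2.resize(g["frame"][y-h:y+h,x-h:x+h],(390,290),interpolation=cv2.INTER_CUBIC)
up=lambda g,x,y:cv2.resize(g["frame"][y-28:y+28,x-38:x+38],(390,290),interpolation=cv2.INTER_CUBIC)
im=np.vstack([np.hstack([up(S,286,300),up(S,321,165)]),np.hstack([up(T,188,214),up(T,357,223)])])
cv2.imwrite("pics/crop.png",im[:,:,::-1])
for c in("side","top"):
    for t in("honey_collar","honey_tip","honey_bottle"): print(c,t,[(d["p"],d["point"]) for d in spot_point(c,t)][:2])
print(ps([533,-157,148]),pt([533,-157,148]),pt([533,-157,118]))
E
```

```text
(array([285.82410423, 300.88925081]), array([279, 289,  15,  24, 307], dtype=int32)) (array([187.99404762, 214.04166667]), array([181, 208,  15,  14, 168], dtype=int32))
[548.99466598 172.73854114] [-0.08481715 -0.61596729 -0.53413043  0.20080019]
(array([285.73928708, 300.27328353]), (278, 288, 16, 25))
(array([187.45991719, 214.24246686]), (178, 207, 19, 15))
side honey_collar [(0.93, [531.9, -156.3, 116.0])]
side honey_tip [(0.71, [534.0, -155.3, 154.7]), (0.62, [553.1, 170.9, 7.1])]
side honey_bottle [(0.65, [535.7, -157.3, 3.0])]
top honey_collar [(0.73, [531.2, -156.0, 122.7])]
top honey_tip [(0.78, [531.5, -155.9, 153.9])]
top honey_bottle [(0.78, [532.3, -158.3, -0.4])]
[[321.92771476 146.1997017 ]] [[362.81344237 223.7453505 ]] [[358.67792819 223.34093966]]
```

View pics/crop.png

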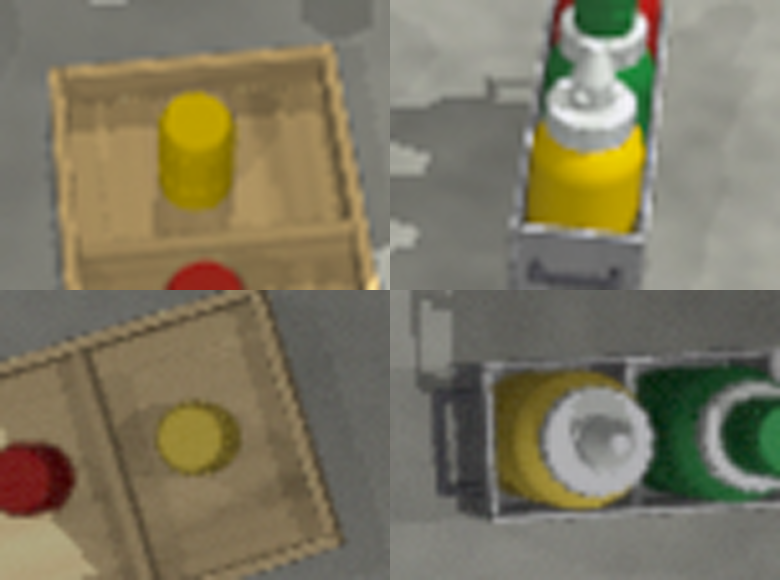

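The crop confirms it: the yellow cap stands alone in the tray's far-end compartment. The top view puts the centre of its top disc near (187,214). The bare nozzle's collar centres near (359,224) and its tip near (364,224). I'll move above the cap now.

Request:
move_arm([
  {"tx": 35, "ty": -42, "tz": 0, "turn": -0.1, "claw": 0.47},
  {"tx": 70, "ty": -84, "tz": 0, "turn": -0.2, "claw": 0.47},
  {"tx": 105, "ty": -126, "tz": 0, "turn": -0.3, "claw": 0.47},
  {"tx": 140, "ty": -168, "tz": -10, "turn": -0.4, "claw": 0.47},
  {"tx": 175, "ty": -210, "tz": -20, "turn": -0.52, "claw": 0.47},
  {"tx": 210, "ty": -252, "tz": -40, "turn": -0.64, "claw": 0.47},
  {"tx": 245, "ty": -294, "tz": -60, "turn": -0.76, "claw": 0.47},
  {"tx": 280, "ty": -336, "tz": -80, "turn": -0.88, "claw": 0.47},
  {"tx": 315, "ty": -378, "tz": -90, "turn": -1.0, "claw": 0.47},
  {"tx": 353, "ty": -421, "tz": -100, "turn": -1.08, "claw": 0.47},
])

```text
time_s: 2.0
eef_pos: [510.4, 217.2, 216.7]
tcp_rot: [2.029, 2.399, -0.0]
force: [0.4, 1.4, 0.4]
gripper_width: 0.529
gripper_force: 0.0
```

```bash
python3 - <<'E'
from cell import *
from h import *
S=get_image("side");T=get_image("top");ps,pt=cam(S),cam(T)
im0=cv2.imread("pics/top0.png")[:,:,::-1]; im1=cv2.imread("pics/side0.png")[:,:,::-1]
S0=dict(S,frame=np.ascontiguousarray(im1));T0=dict(T,frame=np.ascontiguousarray(im0))
# cap: looser mask to include dark side
for lo in((20,110,40),(20,140,40)):
    ms=mask(S0,lo,(36,255,255),(270,285,305,315)); mt=mask(T0,lo,(36,255,255),(172,200,205,230))
    res=[]
    for fs in((1,1),(1,0),(0,1)):
        f=lambda v:np.r_[fs[0]*(hullc(ps(cyl(v[0],v[1],5,43,14.5)))[0]-ms[0]),fs[1]*(hullc(pt(cyl(v[0],v[1],5,43,14.5)))[0]-mt[0])]
        res.append(least_squares(f,[550,171],diff_step=1e-3).x.round(1))
    print("cap",res,ms[1],mt[1])
def fitpt(us,ut,z0,fixz=None):
    g=lambda v:np.r_[ps(v)[0]-us,pt(v)[0]-ut]
    r=least_squares(g,[533,-157,z0]);print(r.x.round(1),r.fun.round(2))
# collar+nozzle white mask, side & top
for nm,g,b in(("s",S0,(303,137,340,172)),("t",T0,(335,205,385,240))):
    m=mask(g,(0,0,130),(180,60,255),b);print(nm,m)
fitpt([322.4,146],[363.8,223.6],148)
fitpt([322.7,156.5],[359.0,223.4],118)
s=state();print(s["eef_pos"],s["tcp_rot"],s["gripper_width"],s["force"])
E
```

```text
cap [array([548.3, 173. ]), array([547.4, 174.8]), array([549.1, 171.6])] [278 289  21  26 384] [180 207  17  15 201]
cap [array([548.9, 172.4]), array([548.6, 173.7]), array([549.1, 171.4])] [278 289  17  24 315] [181 208  16  14 177]
s (array([322.60766962, 153.41297935]), array([314, 138,  19,  28, 339], dtype=int32))
t (array([359.14532872, 224.36678201]), array([349, 214,  21,  21, 289], dtype=int32))
[ 532.8 -159.1  147.1] [-0.29 -0.    0.03  0.23]
[ 531.5 -157.6  118.9] [-0.95 -0.01  0.1   0.77]
[512.59498161 212.76986302 216.1308905 ] [ 2.03521294  2.39018998 -0.00323977] 0.5308141914359595 [-0.82832794  0.83661119  1.42235279]
```

Request:
move_arm([
  {"tx": 0, "ty": 0, "tz": -10},
  {"tx": 0, "ty": 0, "tz": -20},
  {"tx": 0, "ty": 0, "tz": -30},
  {"tx": 0, "ty": 0, "tz": -30},
])

```text
invalid input at $.increments[0]: expected keys claw, tx, ty, tz, turn
```

```bash
python3 - <<'E'
from cell import *
from h import *
s=state();print(s["eef_pos"],s["tcp_rot"],s["time_s"])
S=get_image("side");T=get_image("top")
up=lambda g,x,y:cv2.resize(g["frame"][y-60:y+60,x-60:x+60],(400,400),interpolation=cv2.INTER_CUBIC)
cv2.imwrite("pics/a.png",np.hstack([up(S,286,290),up(T,188,214)])[:,:,::-1])
E
```

```text
[512.59498161 212.76986302 216.1308905 ] [ 2.03521294  2.39018998 -0.00323977] 2.1
```

View pics/a.png

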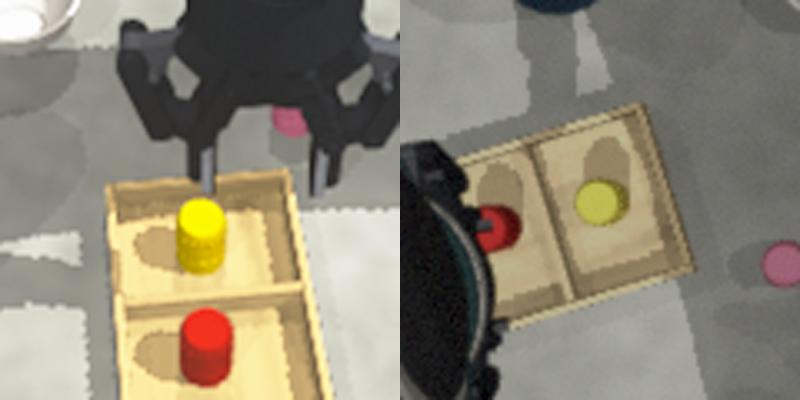

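The arm is still short of the cap: its measured TCP is (513,213). The side view shows the fingers (at crop 205,170) beside the yellow cap (200,235).

Request:
move_arm([
  {"tx": 18, "ty": -20, "tz": -20, "turn": 0, "claw": 0.47},
  {"tx": 37, "ty": -40, "tz": -40, "turn": 0, "claw": 0.47},
  {"tx": 37, "ty": -40, "tz": -70, "turn": 0, "claw": 0.47},
  {"tx": 37, "ty": -40, "tz": -86, "turn": 0, "claw": 0.47},
  {"tx": 37, "ty": -40, "tz": -86, "turn": 0, "claw": 0.47},
])

```text
time_s: 2.7
eef_pos: [545.1, 179.8, 129.5]
tcp_rot: [-2.02, -2.404, 0.004]
force: [-0.5, -0.1, 0.8]
gripper_width: 0.53
gripper_force: 0.0
```

```bash
python3 - <<'E'
from cell import *
from h import *
S=get_image("side");T=get_image("top")
s=state();print(s["eef_pos"],s["tcp_rot"],s["time_s"])
up=lambda g,x,y:cv2.resize(g["frame"][y-50:y+50,x-50:x+50],(400,400),interpolation=cv2.INTER_CUBIC)
cv2.imwrite("pics/b.png",np.hstack([up(S,286,290),up(T,188,214)])[:,:,::-1])
E
```

```text
[546.37875475 179.85623016 131.89657223] [-2.02158401e+00 -2.40443784e+00 -6.63367274e-04] 2.8
```

View pics/b.png

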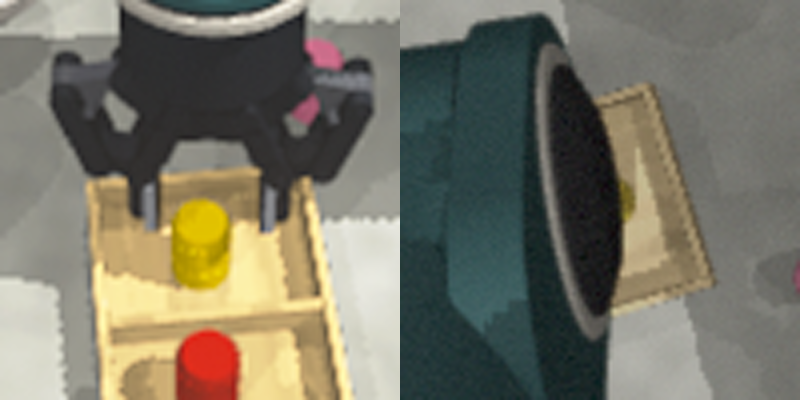

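The side view shows the fingers straddling the cap at crop (145,205) and (270,205), with the cap between them at (200,240). I'll let the arm settle and check the pose.

Request:
move_arm([
  {"tx": 0, "ty": 0, "tz": 0, "turn": 0, "claw": 0.47},
  {"tx": 0, "ty": 0, "tz": 0, "turn": 0, "claw": 0.47},
])

```text
time_s: 3.0
eef_pos: [546.9, 179.4, 132.3]
tcp_rot: [2.022, 2.403, 0.002]
force: [0.2, -0.0, 0.0]
gripper_width: 0.535
gripper_force: 0.0
```

Request:
move_arm([
  {"tx": 2.5, "ty": -7, "tz": -5, "turn": 0, "claw": 0.47},
  {"tx": 2.5, "ty": -7, "tz": -20, "turn": 0, "claw": 0.47},
  {"tx": 2.5, "ty": -7, "tz": -34, "turn": 0, "claw": 0.47},
  {"tx": 2.5, "ty": -7, "tz": -48, "turn": 0, "claw": 0.47},
  {"tx": 2.5, "ty": -7, "tz": -48, "turn": 0, "claw": 0.47},
  {"tx": 2.5, "ty": -7, "tz": -48, "turn": 0, "claw": 0.47},
])

```text
time_s: 3.6
eef_pos: [548.9, 171.7, 82.6]
tcp_rot: [-2.023, -2.403, 0.002]
force: [1.0, 0.5, 0.5]
gripper_width: 0.531
gripper_force: 0.0
```

```bash
python3 - <<'E'
from cell import *
from h import *
S=get_image("side")
s=state();print(s["eef_pos"],s["force"],s["time_s"])
up=lambda g,x,y:cv2.resize(g["frame"][y-40:y+40,x-50:x+50],(700,560),interpolation=cv2.INTER_CUBIC)
cv2.imwrite("pics/c.png",up(S,286,295)[:,:,::-1])
E
```

```text
[549.1422519  171.76556813  83.09952234] [ 0.44422829  0.52009909 -0.22059625] 3.65
```

View pics/c.png

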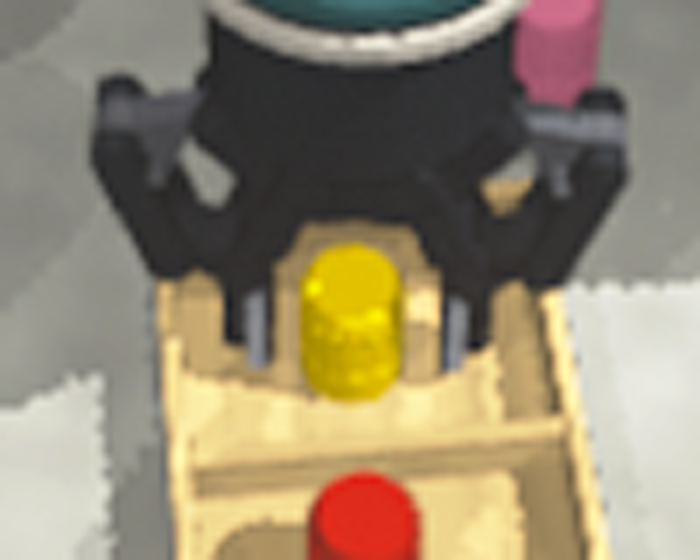

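The cap at (350,320) sits centred between the pads at (258,330) and (455,330). I'll close on it.

Request:
move_arm([
  {"tx": 0, "ty": 0, "tz": 0, "turn": 0, "claw": 0.9},
  {"tx": 0, "ty": 0, "tz": 0, "turn": 0, "claw": 0.9},
  {"tx": 0, "ty": 0, "tz": 0, "turn": 0, "claw": 0.9},
  {"tx": 0, "ty": 0, "tz": 0, "turn": 0, "claw": 0.9},
  {"tx": 0, "ty": 0, "tz": 0, "turn": 0, "claw": 0.9},
  {"tx": 0, "ty": 0, "tz": 0, "turn": 0, "claw": 0.9},
], squeeze=60)

```text
time_s: 4.25
eef_pos: [549.4, 171.9, 83.9]
tcp_rot: [2.023, 2.403, 0.001]
force: [-2.8, 0.2, 6.2]
gripper_width: 0.327
gripper_force: 58.9
```

Request:
move_arm([
  {"tx": 0, "ty": 0, "tz": 15, "turn": 0, "claw": 0.9},
  {"tx": 0, "ty": 0, "tz": 45, "turn": 0, "claw": 0.9},
  {"tx": 0, "ty": 0, "tz": 80, "turn": 0, "claw": 0.9},
  {"tx": 0, "ty": -20, "tz": 120, "turn": 0, "claw": 0.9},
  {"tx": -2, "ty": -50, "tz": 150, "turn": 0, "claw": 0.9},
  {"tx": -5, "ty": -90, "tz": 175, "turn": 0, "claw": 0.9},
  {"tx": -8, "ty": -130, "tz": 175, "turn": 0, "claw": 0.9},
  {"tx": -12, "ty": -170, "tz": 175, "turn": 0, "claw": 0.9},
  {"tx": -15, "ty": -210, "tz": 175, "turn": 0, "claw": 0.9},
  {"tx": -17, "ty": -250, "tz": 175, "turn": 0, "claw": 0.9},
])

```text
time_s: 5.25
eef_pos: [531.6, -79.8, 259.6]
tcp_rot: [2.023, 2.402, 0.002]
force: [0.2, -0.6, 0.0]
gripper_width: 0.329
gripper_force: 59.1
```

Request:
move_arm([
  {"tx": 0, "ty": 0, "tz": 0, "turn": 0, "claw": 0.9},
  {"tx": 0, "ty": 0, "tz": 0, "turn": 0, "claw": 0.9},
])

```text
time_s: 5.45
eef_pos: [531.9, -79.0, 259.1]
tcp_rot: [2.026, 2.401, 0.001]
force: [0.6, 0.2, -0.0]
gripper_width: 0.328
gripper_force: 59.1
```

Request:
move_arm([
  {"tx": 0, "ty": -30, "tz": 0, "turn": 0, "claw": 0.9},
  {"tx": 0, "ty": -60, "tz": 0, "turn": 0, "claw": 0.9},
  {"tx": 0, "ty": -79, "tz": 0, "turn": 0, "claw": 0.9},
  {"tx": 0, "ty": -79, "tz": -10, "turn": 0, "claw": 0.9},
  {"tx": 0, "ty": -79, "tz": -10, "turn": 0, "claw": 0.9},
  {"tx": 0, "ty": -79, "tz": -10, "turn": 0, "claw": 0.9},
])

```text
time_s: 6.05
eef_pos: [532.2, -155.6, 248.1]
tcp_rot: [-2.021, -2.404, -0.0]
force: [0.1, 0.2, -0.8]
gripper_width: 0.329
gripper_force: 59.1
```

```bash
python3 - <<'E'
from cell import *
from h import *
S=get_image("side");T=get_image("top");ps,pt=cam(S),cam(T)
s=state();print(s["eef_pos"],s["force"],s["time_s"])
e=s["eef_pos"]
print("mouth pred px",ps([e[0],e[1],e[2]-79]),"top",ps([e[0],e[1],e[2]-41]),"tip",ps([532.5,-158,148]),"collar",ps([532.5,-158,118]))
up=lambda g,x,y:cv2.resize(g["frame"][y-35:y+35,x-35:x+35],(400,560)[:1]*2,interpolation=cv2.INTER_CUBIC)
cv2.imwrite("pics/d.png",np.hstack([up(S,321,145),up(T,362,223)])[:,:,::-1])
for t in("honey_collar","honey_tip","yellow_cap"): print(t,[(d["p"],d["point"]) for d in spot_point("side",t)][:3])
E
```

```text
[ 532.33836588 -156.06020276  248.3949252 ] [ 0.10942097 -0.07855861 -0.0925839 ] 6.15
mouth pred px [[322.83632859 138.57989024]] top [[324.08220972 123.88399713]] tip [[322.21146507 145.96070807]] collar [[321.30732601 156.62533099]]
honey_collar [(0.84, [532.1, -153.7, 119.3])]
honey_tip [(0.93, [532.1, -158.8, 153.1])]
yellow_cap [(0.6, [516.3, 64.3, 6.2]), (0.52, [534.2, -156.6, 168.9])]
```

View pics/d.png

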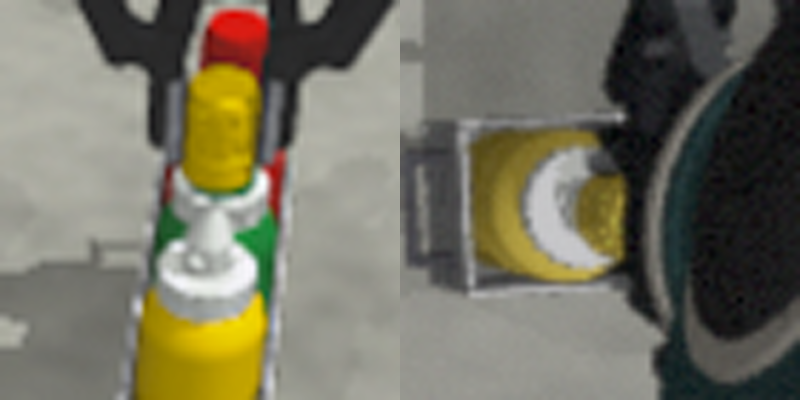

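The side view shows the cap (mouth near crop 220,185) just above and behind the nozzle tip (213,215), about 1 mm off in x. The top view shows it over the collar. I'll shift slightly and lower it while reading the forces.

Request:
move_arm([
  {"tx": 1.2, "ty": -1, "tz": 0, "turn": 0, "claw": 0.9},
  {"tx": 1.2, "ty": -1, "tz": -6, "turn": 0, "claw": 0.9},
  {"tx": 1.2, "ty": -1, "tz": -12, "turn": 0, "claw": 0.9},
  {"tx": 1.2, "ty": -1, "tz": -18, "turn": 0, "claw": 0.9},
  {"tx": 1.2, "ty": -1, "tz": -22, "turn": 0, "claw": 0.9},
  {"tx": 1.2, "ty": -1, "tz": -26, "turn": 0, "claw": 0.9},
  {"tx": 1.2, "ty": -1, "tz": -26, "turn": 0, "claw": 0.9},
])

```text
time_s: 7.0
eef_pos: [533.0, -158.2, 221.5]
tcp_rot: [-2.023, -2.402, 0.001]
force: [0.0, 0.8, 0.4]
gripper_width: 0.329
gripper_force: 59.1
```

```bash
python3 - <<'E'
from cell import *
from h import *
S=get_image("side");T=get_image("top");ps,pt=cam(S),cam(T)
s=state();print(s["eef_pos"],s["force"],s["time_s"])
up=lambda g,x,y:cv2.resize(g["frame"][y-35:y+35,x-35:x+35],(400,400),interpolation=cv2.INTER_CUBIC)
cv2.imwrite("pics/e.png",np.hstack([up(S,321,145),up(T,362,223)])[:,:,::-1])
E
```

```text
[ 533.2675512  -158.27690462  222.16038831] [-0.25576447 -0.13378473 -0.23372078] 7.1
```

View pics/e.png

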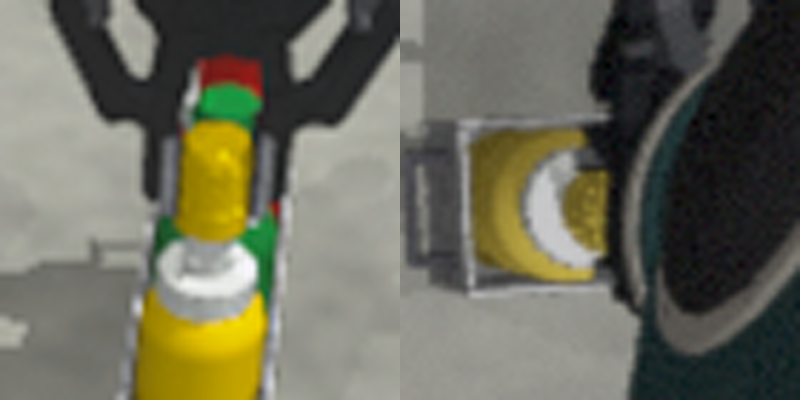

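The cap (mouth at crop 211,235) is now over the nozzle (207,255), nearly centred, with no contact force. I'll shift 1 mm in y and go down in small steps.

Request:
move_arm([
  {"tx": 0.5, "ty": 1, "tz": -3, "turn": 0, "claw": 0.9},
  {"tx": 0.5, "ty": 1, "tz": -6, "turn": 0, "claw": 0.9},
  {"tx": 0.5, "ty": 1, "tz": -9, "turn": 0, "claw": 0.9},
  {"tx": 0.5, "ty": 1, "tz": -11, "turn": 0, "claw": 0.9},
  {"tx": 0.5, "ty": 1, "tz": -11, "turn": 0, "claw": 0.9},
], squeeze=90)

```text
time_s: 7.6
eef_pos: [533.6, -157.2, 210.8]
tcp_rot: [-2.023, -2.403, 0.001]
force: [0.1, -0.4, -0.1]
gripper_width: 0.319
gripper_force: 88.5
```

Request:
move_arm([
  {"tx": 0, "ty": 0, "tz": -1, "turn": 0, "claw": 0.9},
  {"tx": 0, "ty": 0, "tz": -2, "turn": 0, "claw": 0.9},
  {"tx": 0, "ty": 0, "tz": -2, "turn": 0, "claw": 0.9},
])

```text
time_s: 7.9
eef_pos: [533.7, -157.2, 209.1]
tcp_rot: [-2.024, -2.403, 0.0]
force: [0.1, 0.4, -0.5]
gripper_width: 0.317
gripper_force: 88.5
```

Request:
move_arm([
  {"tx": 0, "ty": 0, "tz": -1, "turn": 0, "claw": 0.9},
  {"tx": 0, "ty": 0, "tz": -2, "turn": 0, "claw": 0.9},
  {"tx": 0, "ty": 0, "tz": -2, "turn": 0, "claw": 0.9},
])

```text
time_s: 8.2
eef_pos: [533.9, -157.4, 207.4]
tcp_rot: [2.024, 2.402, 0.0]
force: [-2.4, -0.3, 4.9]
gripper_width: 0.32
gripper_force: 89.4
```

Request:
move_arm([
  {"tx": 0, "ty": 0, "tz": -1, "turn": 0, "claw": 0.9},
  {"tx": 0, "ty": 0, "tz": -1, "turn": 0, "claw": 0.9},
])

```text
time_s: 8.4
eef_pos: [533.8, -157.4, 206.4]
tcp_rot: [2.024, 2.403, 0.0]
force: [-1.9, 0.3, 4.7]
gripper_width: 0.318
gripper_force: 89.1
```

Request:
move_arm([
  {"tx": 0, "ty": 0, "tz": -1, "turn": 0, "claw": 0.9},
  {"tx": 0, "ty": 0, "tz": -1, "turn": 0, "claw": 0.9},
])

```text
time_s: 8.6
eef_pos: [533.7, -157.3, 205.1]
tcp_rot: [-2.024, -2.403, 0.0]
force: [-1.3, -0.3, 2.9]
gripper_width: 0.321
gripper_force: 89.0
```

Request:
move_arm([
  {"tx": -0.4, "ty": 0, "tz": -1, "turn": 0, "claw": 0.9},
  {"tx": -0.4, "ty": 0, "tz": -1, "turn": 0, "claw": 0.9},
])

```text
time_s: 8.8
eef_pos: [533.1, -157.1, 203.7]
tcp_rot: [-2.023, -2.403, 0.001]
force: [0.1, -0.5, -3.6]
gripper_width: 0.324
gripper_force: 89.2
```

Request:
move_arm([
  {"tx": 0, "ty": 0, "tz": -1, "turn": 0, "claw": 0.9},
  {"tx": 0, "ty": 0, "tz": -1, "turn": 0, "claw": 0.9},
])

```text
time_s: 9.0
eef_pos: [533.2, -157.1, 202.8]
tcp_rot: [-2.023, -2.403, 0.001]
force: [0.2, 0.4, -3.2]
gripper_width: 0.321
gripper_force: 89.2
```

Request:
move_arm([
  {"tx": 0, "ty": 0, "tz": -1, "turn": 0, "claw": 0.9},
  {"tx": 0, "ty": 0, "tz": -1, "turn": 0, "claw": 0.9},
])

```text
time_s: 9.2
eef_pos: [533.3, -157.2, 201.9]
tcp_rot: [-2.023, -2.403, 0.0]
force: [-0.2, 0.2, -3.3]
gripper_width: 0.322
gripper_force: 89.2
```

Request:
move_arm([
  {"tx": 0, "ty": 0, "tz": -1, "turn": 0, "claw": 0.9},
  {"tx": 0, "ty": 0, "tz": -1, "turn": 0, "claw": 0.9},
])

```text
time_s: 9.4
eef_pos: [533.4, -157.2, 201.2]
tcp_rot: [2.023, 2.403, 0.0]
force: [0.1, 0.0, -1.6]
gripper_width: 0.321
gripper_force: 89.3
```

It has clicked, and the bottle's weight now hangs on the cap (-3.3 N). I'll press on to the stop.

Request:
move_arm([
  {"tx": 0, "ty": 0, "tz": -1, "turn": 0, "claw": 0.9},
  {"tx": 0, "ty": 0, "tz": -1, "turn": 0, "claw": 0.9},
], squeeze=120)

```text
time_s: 9.6
eef_pos: [533.4, -157.3, 200.2]
tcp_rot: [2.024, 2.403, -0.0]
force: [-0.2, -0.1, 0.0]
gripper_width: 0.318
gripper_force: 118.0
```

Request:
move_arm([
  {"tx": 0, "ty": 0, "tz": -1, "turn": 0, "claw": 0.9},
  {"tx": 0, "ty": 0, "tz": -1, "turn": 0, "claw": 0.9},
])

```text
time_s: 9.8
eef_pos: [533.8, -157.5, 200.1]
tcp_rot: [2.023, 2.402, 0.001]
force: [-2.7, 0.9, 14.3]
gripper_width: 0.316
gripper_force: 120.2
```

Request:
move_arm([
  {"tx": 0, "ty": 0, "tz": -1, "turn": 0, "claw": 0.9},
  {"tx": 0, "ty": 0, "tz": -1, "turn": 0, "claw": 0.9},
])

```text
time_s: 10.0
eef_pos: [534.2, -157.7, 200.1]
tcp_rot: [2.023, 2.401, 0.003]
force: [-7.2, 2.5, 30.4]
gripper_width: 0.316
gripper_force: 122.1
```

Request:
move_arm([
  {"tx": 0, "ty": 0, "tz": -1, "turn": 0, "claw": 0.9},
  {"tx": 0, "ty": 0, "tz": -1, "turn": 0, "claw": 0.9},
])

```text
time_s: 10.2
eef_pos: [534.6, -157.9, 200.0]
tcp_rot: [2.022, 2.4, 0.004]
force: [-11.5, 2.8, 45.9]
gripper_width: 0.318
gripper_force: 124.0
```

Hard stop at TCP z = 200.1, which matches the predicted home height. I'll hold and check.

Request:
move_arm([
  {"tx": -0.8, "ty": 0.4, "tz": 0, "turn": 0, "claw": 0.9},
  {"tx": -0.8, "ty": 0.4, "tz": 0, "turn": 0, "claw": 0.9},
  {"tx": -0.8, "ty": 0.4, "tz": 0, "turn": 0, "claw": 0.9},
])

```text
time_s: 10.5
eef_pos: [533.9, -157.6, 200.0]
tcp_rot: [2.022, 2.4, 0.004]
force: [-8.8, 1.2, 42.4]
gripper_width: 0.319
gripper_force: 123.3
```

```bash
python3 - <<'E'
from cell import *
from h import *
S=get_image("side");s=state();print(s["eef_pos"],s["force"],s["time_s"])
cv2.imwrite("pics/f.png",cv2.resize(S["frame"][110:200,270:370],(660,594),interpolation=cv2.INTER_CUBIC)[:,:,::-1])
E
```

```text
[ 533.90374203 -157.54172363  199.94803227] [-9.30127404  2.257191   41.70252035] 10.55
```

View pics/f.png

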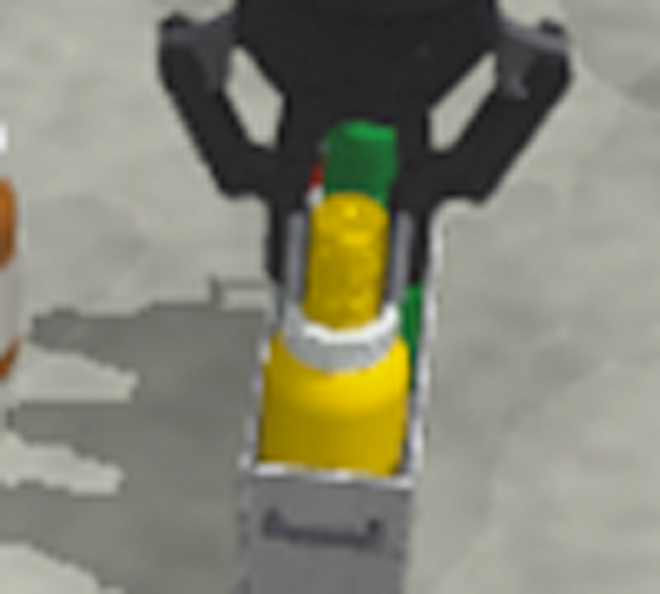

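The cap sits flush on the white collar (345,325), and it is held and pressed at about 42 N. I'll hand in.

```bash
python3 -c "
from cell import *
print(hand_in())"
```

```text
the job is handed in; nothing more can be done
None
```

The yellow cap clicked onto the honey bottle and is down on its collar, still gripped and pressed at about 42 N; I handed the job in at about 10.6 s, but the hand-in returned no verdict.

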